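Peel the top tray off a clinging stack and present it over the light pad

TASK

Take the steel weight out of the top tray and stand it upright on the bare bench. Then peel the top tray off the stack, where sprung rubber cheeks cling to its rim, by its upright corner tab: tip it up by that corner until it slants by about ten degrees, with the opposite corner still down in the tray below, before lifting it clear, so that the trays underneath stay where they are. Bring it over the light pad and finish still holding it by the tab: level, centred over the pad, about 15 cm above it, with the other things on the bench left undisturbed.

Things in the scene. Friction and masses are not known exactly. Their poses are not given: they have to be found in the camera images.
- stack: Fixed tray holder: aluminium plate 190 x 160 mm with two white trays at the bottom and, at the middle of each of its four sides, an 85 mm high post with a sprung rubber cheek that presses on the top tray's rim. Origin: centre of its underside on the bench; x along the trays' long side. The loose trays sit in it, same centre and axes. It may stand left or right, turned any way.
- second: Second tray from the top, white, loose, stays in the stack. Formed tray, 140 x 110 mm over its rim, walls flaring by 20 degrees, floor 110 x 80 mm. Origin: centre, at the underside of its four feet (36 mm above the bench); floor's upper face at z = 12 mm, rim top at z = 34 mm.
- cover: Top tray, white, loose, 90 g: as the second tray, plus an upright tab at its +x +y corner. Origin: centre, at the underside of its 10 mm feet (x = +-46, y = +-31 mm), 48 mm above the bench at the start; x along the long side. Each of the four cheeks sticks to its rim with some 3 to 6 N until the rim there is raised 5 mm, so peel it corner first. About 2 mm of play to the walls below.
- tab (a point): Grip point of the tab, at (66, 52, 62) mm in the top tray's frame. The tab is an upright fin 10 mm thick and 26 mm long, running along the direction from tray centre to corner (38 degrees from the tray's x towards +y), rising 41 mm from the rim top (its top is 123 mm above the bench at the start). Pinch its two broad faces from above.
- far_foot (a point): Underside of the top tray's foot opposite the tab, at (-46, -31, 0) mm in the top tray's frame: the point about which it tips when it is peeled.
- weight: Turned steel weight, about 0.35 kg, standing in the top tray near its middle. Body 36 mm in diameter and 32 mm high, neck, then a knob 24 mm in diameter from 45 to 66 mm above its origin. Origin: centre of its underside; z up its axis.
- pad: Fixed flat light pad for inspection, 190 x 150 mm, 14 mm high, aluminium frame and white top. Origin: centre of its underside on the bench. It stands on the other side from the stack.
- flask: Bystander: glass conical flask with a white plug, 74 mm wide, 135 mm high; leave alone. Origin: centre of its underside.
- jar: Bystander: amber jar, 48 mm wide, 60 mm high; leave alone. Origin: centre of its underside.
- glovebox: Bystander: blue carton 220 x 120 x 75 mm; leave alone. Origin: centre of its underside.
Not all that is in view belongs to the job. What is shaped like the second but purple is not meant.

How it is judged:
By the outcome, as a careful person would: the job done as asked, in the order asked, and still so for the second after the job is handed in, while the arm keeps its last pose, push and grip.
It also fails if it takes over 61 s, if anything falls off the work surface, if the arm or the gripper's body presses on something with over 40 N, if the wrist force passes 120 N, or if a joint passes its speed limit or range.

ROBOT

A 6-joint arm with a two-finger parallel gripper is mounted at the origin on the work surface. World frame = base frame: x ahead of the robot, y to its left, z up, the work surface at z = 0. Lengths are in m, angles in rad, forces in N, time in s.
With the tool pointing down it reaches from about 0.35 to 0.875 m from the base axis. Payload 15.5 kg.
Tool frame: the origin (TCP) lies at the very end of the fingers, on their centre line; the grasp point (between the pads) lies 19 mm behind it; z points along the fingers, y is the line along which they close (so a half turn about z gives the same grasp; the last joint's range is limited). The gripper opens to 85 mm and grips with 20 to 120 N. Pads are 22 mm wide; open, the fingers measure 114 mm over their backs; the gripper's body (76 mm by 85 mm) begins 54 mm behind the grasp point. The pads swing forward as they close: fully open they stand 13 mm farther back than shut.
Start: joints at [-1.367, 0.494, 1.345, -0, 1.302, -0.096], TCP at [0.185, -0.597, 0.231] pointing down, gripper open.
Joint ranges: [-2.91, 2.91], [-0.82, 2.16], [0.22, 2.67], [-1.22, 4.37], [0.12, 2.79], [-3.08, 3.08]. Speed limits (rad/s): [1.89, 1.89, 2.57, 3.01, 3.01, 3.01].

INTERFACE

Orientations are given as a 3x3 rotation matrix whose columns are the frame's x, y, z axes.
In Python, from station import robot, telemetry, cams gives the robot as it stands. Calls block until the motion is done:
- robot.goto(position, orientation): joint-space move of the TCP to a pose.
- robot.move_straight(position, feed=0.15, ori=None, force_limit=None): straight line of the TCP; ori=None keeps the orientation; feed is the mean speed in m/s. With force_limit (N) it stops when the force on the tool has changed by that much, and returns True; else False.
- robot.move_joints(angles): joint-space move.
- robot.grip(opening): finger opening in m; the grip force is fixed at half the most; returns when the fingers have stopped.
- robot.wait(seconds).
- robot.inverse_kinematics(position, orientation): joint angles nearest the present ones, or None.
- telemetry.read_state(): the state.
- cams.read_camera(name): name is "scene" or "top" or "wrist"; returns the picture (400x640x3 uint8, blue, green, red); there is no depth.
- cams.get_calibration(name): a dict with "fx", "fy", "cx", "cy" (pixels), "k1" (the pictures are not rectified: a ray, as slopes to the right and down, at radius r is drawn at 1 + k1 r^2 times it, then the intrinsics apply), "world_to_cam" (4x4, takes a point from world to camera coordinates); the wrist camera has in their place "tool_from_camera" (4x4, takes a point from camera to tool coordinates, whose origin is the TCP and whose axes are the flange's). Camera axes: x right, y up, looking along -z (the intrinsics and any distortion apply to the point x, -y, -z); pixel columns grow to the right and rows downward; lengths in m; the calibration is good to about 2 mm. A picture is of the moment at which its call begins: read the wrist's pose just before it. get_calibration takes no time and is no camera call.
A pose or a line that the arm cannot do raises robot.IKError and nothing moves.
- robot.close_job(): hands the job in; it is judged then, once.
The state is a dict: "t": time; "joint_positions": joint angles; "joint_velocities": joint speeds; "tau": joint torques, N m; "tool_pos": TCP position; "orientation": TCP orientation; "ft_force": force on the tool from outside, world axes, zero at the start; "torque": the same for the moment, N m; "gripper_width": finger opening in m; "gripper_force": force on a finger pad.
Only numpy, scipy, OpenCV 4.12 (cv2) and the standard library are available. Lean on these libraries where they do the work, as an engineer would, in place of code of your own. Each camera call takes 0.05 s, during which the arm holds its last target. There are 200 camera calls.

## Working session

There is one attempt and no reset: what is moved stays moved. The work goes in short steps, each a Python script; the robot and the scene stay as the last script left them, time stands still between calls to the robot, and variables do not carry over. Pictures are saved under pics/ and viewed, at most 10 in all, crops included, and the job is handed in when it is done.

```bash
ls; mkdir -p pics; python3 - <<'E'
from station import robot, telemetry, cams
import cv2, numpy as np
for n in ("scene","top"):
    cv2.imwrite(f"pics/{n}0.png",cams.read_camera(n))
for n in ("scene","top","wrist"):
    c=cams.get_calibration(n); print(n,{k:np.round(v,4).tolist() for k,v in c.items()})
print(telemetry.read_state()["t"])
E
```

```text
pics
scene {'fx': 377.6958, 'fy': 377.6958, 'cx': 319.4831, 'cy': 194.3167, 'k1': 0.0213, 'world_to_cam': [[0.5827, 0.8126, -0.011, -0.3745], [-0.5646, 0.4145, 0.7138, 0.1958], [0.5845, -0.4097, 0.7003, -1.2733], [0.0, 0.0, 0.0, 1.0]]}
top {'fx': 519.724, 'fy': 519.724, 'cx': 322.4766, 'cy': 206.5315, 'k1': -0.007, 'world_to_cam': [[0.0061, -1.0, 0.0055, 0.1088], [0.9894, 0.0068, 0.1452, -0.5266], [-0.1452, 0.0045, 0.9894, -1.2553], [0.0, 0.0, 0.0, 1.0]]}
wrist {'fx': 337.0177, 'fy': 337.0177, 'cx': 316.8216, 'cy': 197.8928, 'k1': 0.0045, 'tool_from_camera': [[-0.0005, 0.9633, 0.2683, 0.0679], [1.0, 0.0003, 0.0008, 0.0], [0.0007, 0.2683, -0.9633, -0.1428], [0.0, 0.0, 0.0, 1.0]]}
0.1
```

View pics/top0.png

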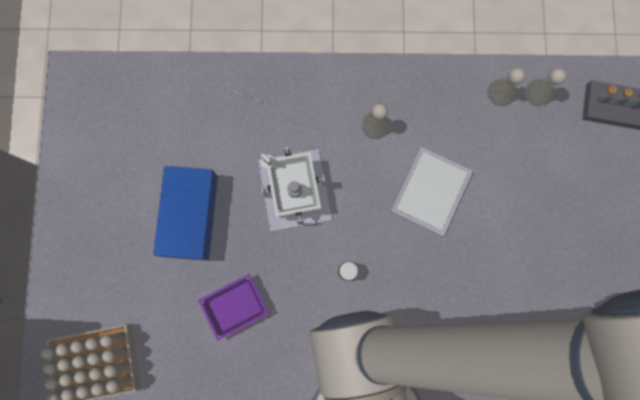

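View pics/scene0.png

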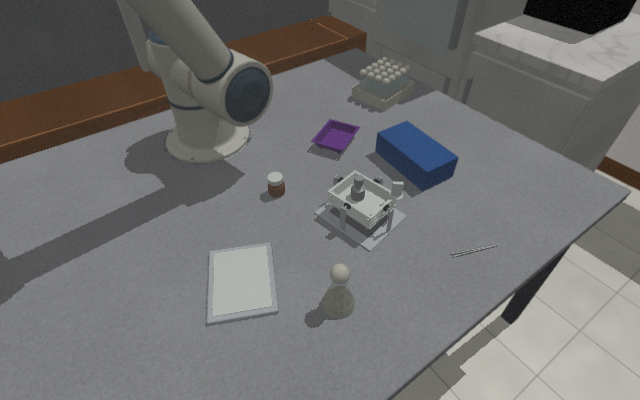

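Top view: the stack is at (295,188) with the tab at its upper-left corner (266,160) and the weight at (295,188). The pad is at (433,191), flask (377,118), jar (348,271), carton (186,213). Two tray shapes are in view: the white one in the holder at (295,188), and the purple one at (234,307). The white one, with tab and posts, fits the description; purple is the decoy. I'll confirm in an enlarged crop.

```bash
cat > h.py <<'E'
from station import robot, telemetry, cams
import cv2, numpy as np
def w2c(n, st=None):
    c=cams.get_calibration(n)
    if n!="wrist": return c, np.array(c["world_to_cam"])
    st=st or telemetry.read_state(); T=np.eye(4); T[:3,:3]=st["orientation"]; T[:3,3]=st["tool_pos"]
    return c, np.linalg.inv(T@np.array(c["tool_from_camera"]))
def pix(n,P,st=None):
    c,M=w2c(n,st); p=np.atleast_2d(P)@M[:3,:3].T+M[:3,3]; s=p[:,:2]/-p[:,2:]; s[:,1]*=-1
    s=s*(1+c["k1"]*(s**2).sum(1,keepdims=True)); return s*[c["fx"],c["fy"]]+[c["cx"],c["cy"]]
def ray(n,uv,z,st=None):
    c,M=w2c(n,st); d=(np.atleast_2d(uv)-[c["cx"],c["cy"]])/[c["fx"],c["fy"]]; s=d.copy()
    for _ in range(5): s=d/(1+c["k1"]*(s**2).sum(1,keepdims=True))
    v=np.c_[s[:,0],-s[:,1],-np.ones(len(s))]@M[:3,:3]; o=-M[:3,:3].T@M[:3,3]
    return (o+v*((z-o[2])/v[:,2])[:,None])[:,:3]
def down(a):  # tool z down, closing line (y) at angle a in world xy
    y=np.array([np.cos(a),np.sin(a),0]); z=np.array([0,0,-1.]); return np.c_[np.cross(y,z),y,z]
E
python3 - <<'E'
from h import *
a=cv2.imread("pics/top0.png")[135:245,240:370]; cv2.imwrite("pics/topc.png",cv2.resize(a,None,fx=5,fy=5,interpolation=cv2.INTER_CUBIC))
for nm,uv,z in [("plate",[[262,161],[318,150],[331,221],[271,230]],.006),("pad",[[423,149],[473,178],[445,235],[392,209]],.014),("knob",[[294.5,187]],.125),("tab",[[266,160]],.123),("jar",[[348,270]],.06),("flask",[[380,111]],.13),("purple",[[234,307]],.03),("box",[[163,168],[215,170],[208,259],[155,256]],.075),("tw",[[228,91],[262,101]],0)]:
    print(nm,np.round(ray("top",uv,z),3).tolist())
E
```

```text
plate [[0.648, 0.269, 0.006], [0.679, 0.125, 0.006], [0.494, 0.09, 0.006], [0.47, 0.242, 0.006]]
pad [[0.681, -0.146, 0.014], [0.606, -0.273, 0.014], [0.459, -0.197, 0.014], [0.524, -0.064, 0.014]]
knob [[0.559, 0.178, 0.125]]
tab [[0.623, 0.246, 0.123]]
jar [[0.369, 0.05, 0.06]]
flask [[0.743, -0.023, 0.13]]
purple [[0.278, 0.326, 0.03]]
box [[0.613, 0.502, 0.075], [0.609, 0.375, 0.075], [0.392, 0.384, 0.075], [0.399, 0.51, 0.075]]
tw [[0.839, 0.364, 0.0], [0.812, 0.273, 0.0]]
```

View pics/topc.png

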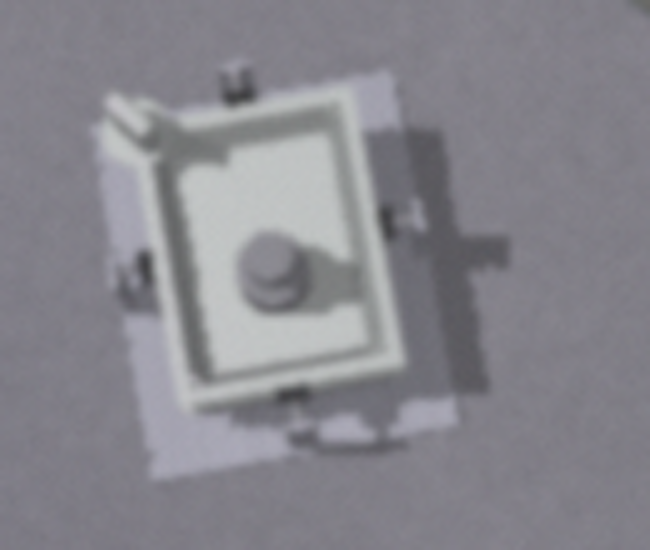

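The crop confirms it: a white tray with four cheeks, the tab at crop (130,120) and the weight knob at crop (272,262). Next, a closer look with the wrist camera.

```bash
python3 - <<'E'
from h import *
uv=np.array([[190,408],[405,365],[352,88],[118,98],[155,140],[272,262]])/5+[240,135]
P=ray("top",uv[:3],.082); T=ray("top",uv[3:5],.123); print(P.round(3).tolist(),T.round(3).tolist(),ray("top",uv[5:],.126).round(3))
v=P[2]-P[1]; yaw=np.arctan2(v[1],v[0]); u=P[0]-P[1]; print(yaw,np.arctan2(u[1],u[0])-np.pi/2,np.linalg.norm(v),np.linalg.norm(u),(P[0]+P[2])/2)
print(np.arctan2(*(T[0]-T[1])[[1,0]])-np.radians(38))
for a in (yaw+np.radians(128),yaw-np.radians(52)):
    for p in ([.555,.178,.25],[.555,.178,.096],[.57,-.17,.25]): print(a,robot.inverse_kinematics(p,down(a)))
E
```

```text
[[0.494, 0.219, 0.082], [0.516, 0.116, 0.082], [0.652, 0.143, 0.082]] [[0.636, 0.252, 0.123], [0.616, 0.234, 0.123]] [[0.558 0.178 0.126]]
0.19367949145335556 0.20622909043165616 0.13900876570456586 0.10509871076060065 [0.57325558 0.18076345 0.082     ]
0.06217052567704218
2.4277009340060975 [ 2.07920604e-01  4.16371428e-01  1.42723179e+00 -4.44089210e-16
  1.29798944e+00 -2.21978033e+00]
2.4277009340060975 [ 2.07920604e-01  5.96322919e-01  1.59361396e+00 -4.44089210e-16
  9.51655779e-01 -2.21978033e+00]
2.4277009340060975 [-3.90214833e-01  4.33567454e-01  1.39758247e+00 -4.44089210e-16
  1.31044272e+00 -2.81791577e+00]
-0.7138917195836958 [ 2.07920604e-01  4.16371428e-01  1.42723179e+00 -4.44089210e-16
  1.29798944e+00  9.21812324e-01]
-0.7138917195836958 [ 2.07920604e-01  5.96322919e-01  1.59361396e+00 -4.44089210e-16
  9.51655779e-01  9.21812324e-01]
-0.7138917195836958 [-3.90214833e-01  4.33567454e-01  1.39758247e+00 -4.44089210e-16
  1.31044272e+00  3.23676886e-01]
```

```bash
python3 - <<'E'
from h import *
robot.goto([.573,.18,.27],down(-.714))
st=telemetry.read_state(); im=cams.read_camera("wrist"); cv2.imwrite("pics/w1.png",im)
import json; json.dump({k:np.array(st[k]).tolist() for k in("tool_pos","orientation","t")},open("w1.json","w")); print(st["t"],st["tool_pos"])
yaw=.2; R=np.array([[np.cos(yaw),-np.sin(yaw)],[np.sin(yaw),np.cos(yaw)]])
print(pix("wrist",[[.573,.18,.082],[.558,.178,.126]],st))
E
```

```text
3.15 [0.57319776 0.17933429 0.26993839]
[[316.47550323 174.32993983]
 [305.04033656 196.96513125]]
```

View pics/w1.png

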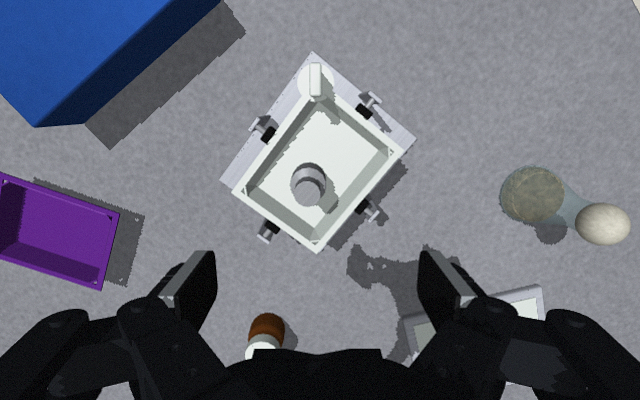

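The wrist view shows the tray rim corners at about (232,191), (317,254) and (411,147). The tab is at (316,65–97) and the knob at (309,188). I'll enlarge it to read these better.

```bash
python3 - <<'E'
from h import *
a=cv2.imread("pics/w1.png")[45:260,215:420]; cv2.imwrite("pics/w1c.png",cv2.resize(a,None,fx=2.75,fy=2.75,interpolation=cv2.INTER_CUBIC))
E
```

```text
(no output)
```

View pics/w1c.png

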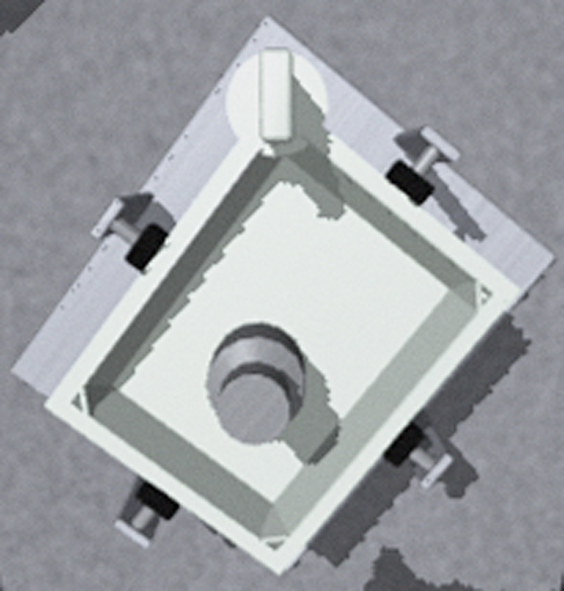

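```bash
python3 - <<'E'
from h import *
import json
from scipy.optimize import least_squares
st={k:np.array(v) for k,v in json.load(open("w1.json")).items()}
f=lambda c:np.array(c)/2.75+[215,45]
P=ray("wrist",f([[46,402],[280,573],[520,290]]),.082,st); T=ray("wrist",f([[275.5,50],[275.5,138],[275.5,94]]),.123,st)
print(P.round(4),T.round(4),"knob",ray("wrist",f([[254,408]]),.126,st).round(4))
L=np.array([[-70,55,0],[-70,-55,0],[70,-55,0],[66,52,41]])/1000; obs=np.r_[P,T[2:]][:,:2]
def fit(x,o=obs):
    c,s=np.cos(x[2]),np.sin(x[2]); return L[:,:2]@np.array([[c,s],[-s,c]])+x[:2]
r=least_squares(lambda x:(fit(x)-obs).ravel(),[.573,.18,.2]); print(r.x.round(4),((fit(r.x)-obs)*1e3).round(1))
pc=ray("top",[[423,149],[473,178],[445,235],[392,209]],.014).mean(0); print(pc, "tab angle",np.degrees(np.arctan2(*(T[0]-T[1])[[1,0]])))
print("foot plate corner",ray("wrist",f([[266,15],[553,258],[12,370]]),.006,st).round(3))
E
```

```text
[[0.4968 0.2232 0.082 ]
 [0.5169 0.1149 0.082 ]
 [0.6534 0.1417 0.082 ]] [[0.6373 0.2555 0.123 ]
 [0.6212 0.237  0.123 ]
 [0.6294 0.2463 0.123 ]] knob [[0.5617 0.1791 0.126 ]]
[0.575  0.1825 0.1911] [[-1.  -0. ]
 [-0.2  0.2]
 [ 0.7  0.1]
 [ 0.5 -0.3]]
[ 0.56761232 -0.1701967   0.014     ] tab angle 48.933151019271556
foot plate corner [[0.651 0.278 0.006]
 [0.681 0.123 0.006]
 [0.468 0.242 0.006]]
```

```bash
python3 - <<'E'
from h import *
O=down(-.7165); k=[.5617,.1791]; q=[.58,.025]
robot.grip(.055)
robot.goto(k+[.17],O)
print(robot.move_straight(k+[.096],feed=.08,force_limit=15))
robot.grip(0.0); s=telemetry.read_state(); print(s["tool_pos"],s["gripper_width"],s["gripper_force"])
if s["gripper_width"]>.015:
    robot.move_straight(k+[.165],feed=.1); robot.wait(.2)
    s=telemetry.read_state(); print(s["t"],s["gripper_width"],s["ft_force"])
    cv2.imwrite("pics/w2.png",np.hstack([cams.read_camera("wrist")[:,100:500],cams.read_camera("scene")[100:300,260:460].repeat(2,0).repeat(2,1)]))
E
```

```text
False
[0.56184907 0.17923993 0.09652313] 0.02212031510954454 58.40722475666553
6.6 0.021974034746394987 [ 0.52425333 -0.72578506 -3.91842977]
```

View pics/w2.png

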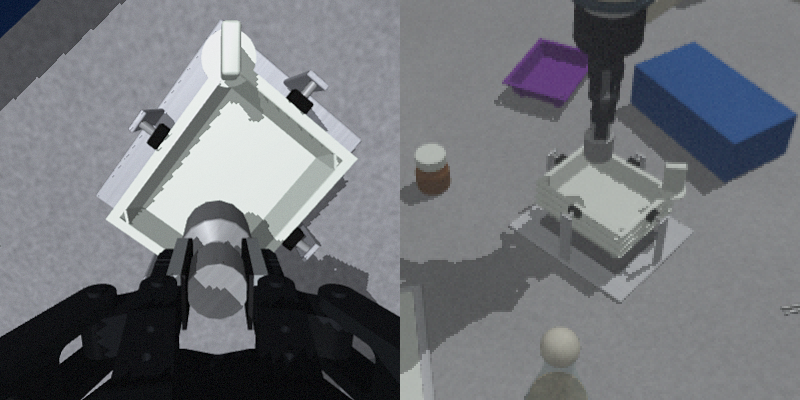

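The weight is held by the knob, upright and clear of the tray. Now I'll stand it on the bench.

```bash
python3 - <<'E'
from h import *
q=[.58,.025]
robot.move_straight(q+[.165],feed=.2)
robot.move_straight(q+[.045],feed=.12)
print(robot.move_straight(q+[.034],feed=.02,force_limit=4)); s=telemetry.read_state(); print(s["tool_pos"],s["ft_force"],s["t"])
robot.grip(.05)
robot.move_straight(q+[.2],feed=.15)
O=down(-.7165); t=[.6294,.2463]; t=[.575+np.hypot(.066,.052)*0,0] and t
robot.goto([.605,.217,.27],O)
s=telemetry.read_state(); print(s["t"],s["tool_pos"])
w=cams.read_camera("wrist"); tp=cams.read_camera("top")
cv2.imwrite("pics/w3.png",np.hstack([w[:,100:500],cv2.resize(tp[100:260,240:400],(400,400))]))
cv2.imwrite("pics/w3full.png",w)
E
```

```text
True
[0.58011786 0.02502194 0.03655257] [-0.56367589  0.1097749   8.42007329] 9.2333
11.6917 [0.60470955 0.2165747  0.26923853]
```

View pics/w3.png

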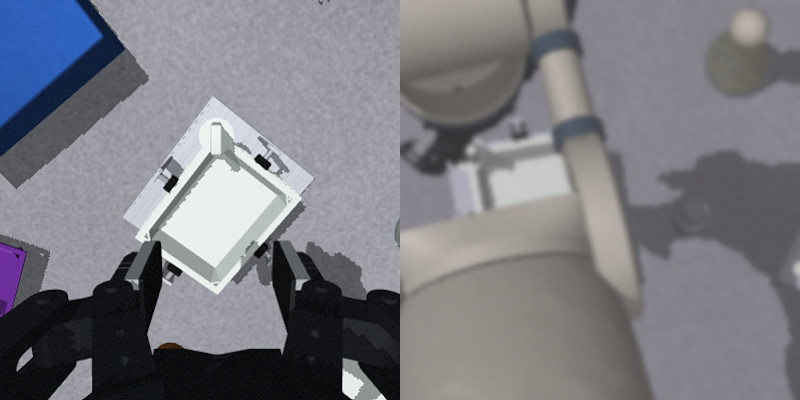

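The weight stands on the bench at about (690,213) in the right panel, and the tray is undisturbed. Next I'll pinch the tab and tip it about the far foot in steps.

```bash
cat >> h.py <<'E'
from scipy.spatial.transform import Rotation as Ro
YAW=.1911; RY=Ro.from_euler("z",YAW).as_matrix(); TR=np.array([.575,.1825,.048]); FOOT=TR+RY@[-.046,-.031,0]
d=RY@[.112,.083,0]; d/=np.linalg.norm(d); AX=np.cross(d,[0,0,1])
def tilt(p0,O0,deg):  # tool pose that tips the tray by deg about its far foot, foot eased 2 mm towards the tab, up .7 mm
    R=Ro.from_rotvec(AX*np.radians(deg)).as_matrix(); return FOOT+R@(p0-FOOT)+deg/10*(.002*d+[0,0,.0007]), R@O0
E
python3 - <<'E'
from h import *
import json
O=down(-.7165); t=np.array([.6296,.2462,.0915])
robot.grip(.045)
robot.goto(t+[0,0,.06],O)
print(robot.move_straight(t,feed=.06,force_limit=12))
robot.grip(0.0); s=telemetry.read_state(); print(s["tool_pos"],s["gripper_width"],s["gripper_force"],s["ft_force"])
assert .007<s["gripper_width"]<.013
p0=np.array(s["tool_pos"]); json.dump(p0.tolist(),open("p0.json","w"))
for g in range(2,11,2):
    p,R=tilt(p0,O,g); robot.move_straight(p,feed=.02,ori=R); s=telemetry.read_state(); print(g,s["t"],s["ft_force"].round(1) if hasattr(s["ft_force"],"round") else s["ft_force"],s["gripper_width"])
w=cams.read_camera("wrist"); tp=cams.read_camera("scene")
cv2.imwrite("pics/w4.png",np.hstack([w[:,120:520],cv2.resize(tp[120:270,290:440],(400,400),interpolation=cv2.INTER_CUBIC)]))
E
```

```text
False
[0.62976105 0.2462806  0.09182729] 0.008917637338227763 59.62237536907196 [-0.25630645  0.38445435  3.82168145]
2 14.5583 [ 0.3  0.4 -0.6] 0.009418763316754503
4 14.9667 [ 2.4  5.1 -1.9] 0.009078046096647106
6 15.375 [ 4.4  5.3 -1.2] 0.009304437142023421
8 15.775 [ 4.3  6.8 -0.6] 0.009000636719032968
10 16.175 [5.3 7.  0.2] 0.009052015361923457
```

View pics/w4.png

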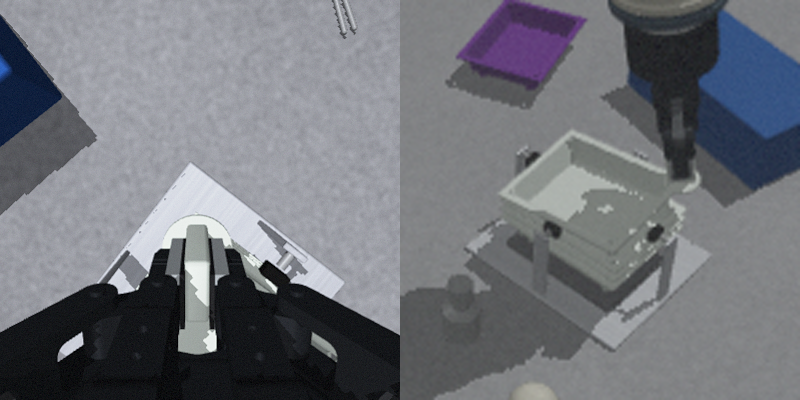

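The tray has tipped and the far corner is still nested. The 9 N on the tool along +d means the far wall is touching. I'll ease it towards the tab, check, then lift slowly.

```bash
python3 - <<'E'
from h import *
def rep(l): s=telemetry.read_state(); print(l,round(s["t"],2),np.round(s["ft_force"],1),np.round(s["torque"],2),round(s["gripper_width"],4)); return s
s=rep("start"); p=np.array(s["tool_pos"])
for k in (1,2):
    robot.move_straight(p+k*.001*d,feed=.02); rep(k); 
p=p+.002*d
for h in (.001,.002,.004,.006,.008,.012,.02,.035):
    robot.move_straight(p+[0,0,h],feed=.02); rep(h)
w=cams.read_camera("wrist"); tp=cams.read_camera("scene")
cv2.imwrite("pics/w5.png",np.hstack([w[:,120:520],cv2.resize(tp[120:270,290:440],(400,400),interpolation=cv2.INTER_CUBIC)]))
E
```

```text
start 16.27 [4.4 7.4 0.4] [ 1.34 -0.88 -0.07] 0.009
1 16.55 [3.8 5.9 0.2] [ 1.01 -0.85  0.01] 0.0089
2 16.8 [ 3.6  4.2 -0. ] [ 0.74 -0.58  0.01] 0.009
0.001 17.05 [ 2.9  4.1 -3.1] [ 0.93 -0.77 -0.02] 0.0092
0.002 17.3 [ 3.7  4.6 -3.2] [ 0.88 -0.85 -0.01] 0.0095
0.004 17.55 [ 5.   2.  -2.1] [ 0.35 -1.02  0.03] 0.0091
0.006 17.8 [ 3.7  1.4 -0.8] [ 0.19 -0.85  0.11] 0.0094
0.008 18.05 [ 0.2  0.7 -0.6] [-0.04  0.01  0.07] 0.0089
0.012 18.4 [-0.  -0.2 -1.4] [-0.04  0.01  0.03] 0.0089
0.02 18.95 [-0.6 -0.4  0. ] [-0.   -0.    0.04] 0.0095
0.035 19.85 [ 0.2  0.4 -0.7] [-0.07  0.07 -0.  ] 0.0091
```

View pics/w5.png

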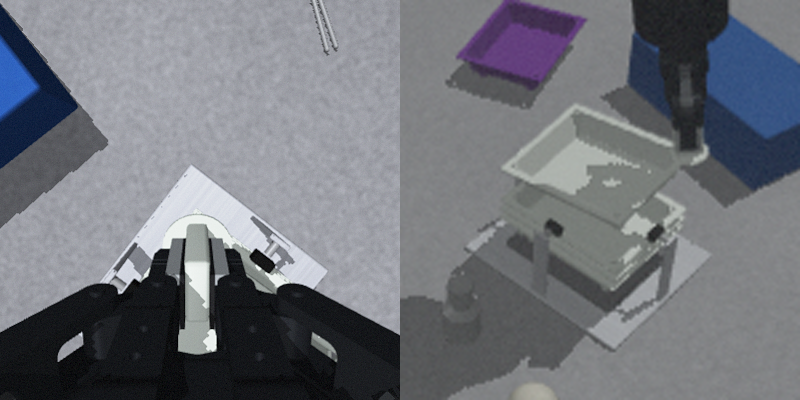

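The tray is free and still slanted, and the trays below stayed put. Next: lift, carry over high, and level.

```bash
python3 - <<'E'
from h import *
import json
O=down(-.7165); p0=np.array(json.load(open("p0.json"))); off=p0-TR
p=np.array(telemetry.read_state()["tool_pos"])
robot.move_straight(p+[0,0,.09],feed=.1)
pad=np.array([.5676,-.1702,.164])
robot.move_straight(TR+[0,0,.165]+off,feed=.08,ori=O)
robot.move_straight(pad+[0,0,.05]+off,feed=.12)
robot.move_straight(pad+off,feed=.06); robot.wait(.5)
s=telemetry.read_state(); print(s["t"],s["tool_pos"],pad+off,np.round(s["orientation"],4).tolist(),np.round(s["torque"],3))
json.dump({k:np.array(s[k]).tolist() for k in("tool_pos","orientation","t")},open("w6.json","w"))
sc=cams.read_camera("scene"); tp=cams.read_camera("top"); cv2.imwrite("pics/sc6.png",sc); cv2.imwrite("pics/tp6.png",tp)
x0,y0=150,160
cv2.imwrite("pics/w6.png",np.hstack([cv2.resize(sc[130:330,160:360],(600,600),interpolation=cv2.INTER_CUBIC)[:,:500],cv2.resize(tp[120:300,250:500],(300,216)).repeat(1,0) if 0 else cv2.copyMakeBorder(cv2.resize(sc[130:280,300:450],(300,300)),0,300,0,0,0)]))
L=np.array([[-70,-55,34],[70,-55,34],[70,55,34],[-70,55,34],[66,52,75]])/1000
print(pix("scene",pad+L@RY.T).round(1).tolist())
print("crop",((pix("scene",pad+L@RY.T)-[160,130])*3).round(0).tolist())
E
```

```text
25.9333 [ 0.62237069 -0.10640228  0.20785851] [ 0.62236105 -0.1064194   0.20782729] [[0.6568, 0.7541, 0.0], [0.7541, -0.6568, -0.0], [0.0, 0.0, -1.0]] [ 0.017 -0.087 -0.021]
[[179.7, 219.3], [222.8, 259.5], [269.8, 224.9], [225.8, 190.6], [264.8, 210.1]]
crop [[59.0, 268.0], [188.0, 388.0], [329.0, 285.0], [197.0, 182.0], [314.0, 240.0]]
```

View pics/w6.png

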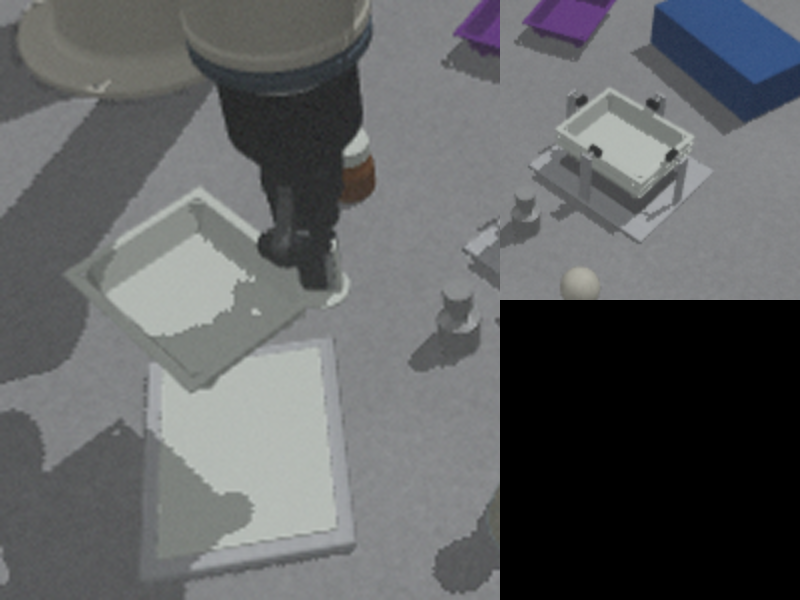

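The tray is held level-looking over the pad, with visible corners at crop (65,273), (194,388), (199,188), against predictions of (59,268), (188,388), (197,182). The weight is upright and the second tray is in place. My picture allowance is used up, so I'll refine the pad centre and the tray's pose in code.

```bash
python3 - <<'E'
from h import *
from scipy.optimize import least_squares
g=lambda f:cv2.cvtColor(cv2.imread(f),cv2.COLOR_BGR2GRAY)
for n,seed in (("top",(433,191)),("scene",(242,285))):
    im=g(f"pics/{n}0.png"); m=np.zeros((402,642),np.uint8); cv2.floodFill(cv2.GaussianBlur(im,(3,3),0),m,seed,255,12,12,cv2.FLOODFILL_FIXED_RANGE|(255<<8)|cv2.FLOODFILL_MASK_ONLY)
    c=max(cv2.findContours(m[1:-1,1:-1],cv2.RETR_EXTERNAL,cv2.CHAIN_APPROX_NONE)[0],key=cv2.contourArea)
    w=ray(n,c[:,0].astype(float),.014)[:,:2]; print(n,cv2.minAreaRect((w*1000).astype(np.float32)))
def sub(f,pts,w=4):
    a=np.float32(pts).reshape(-1,1,2).copy(); return cv2.cornerSubPix(g(f),a,(w,w),(-1,-1),(3,50,.01)).reshape(-1,2)
L=np.array([[-70,-55,34],[70,-55,34],[-70,55,34]])/1000
e0=pix("scene",TR+L@RY.T); o0=sub("pics/scene0.png",e0); print("stack bias",(o0-e0).round(1).tolist())
pad=np.array([.5676,-.1702,.164]); e6=pix("scene",pad+L@RY.T)
o6=np.array([[65,273],[194,388],[199,188]])/3+[160,130]; s6=sub("pics/sc6.png",o6); print("now read",(o6-e6).round(1).tolist(),"sub",(s6-e6).round(1).tolist())
off=RY@[.066,.052,.062]
def f(x,o): # tip (about closing axis), roll (about diagonal), plus image bias
    R=Ro.from_rotvec(AX*x[0]+d*x[1]).as_matrix()
    return np.r_[(pix("scene",pad+off+(L@RY.T-off)@R.T)+x[2:]-o).ravel(),x[2:]*.3]
for o in (o6,s6): r=least_squares(f,[0,0,0,0],args=(o,)); print("tip,roll deg",np.degrees(r.x[:2]).round(2),"bias",r.x[2:].round(2),r.fun.round(1))
E
```

```text
top ((573.2322387695312, -166.716552734375), (123.68604278564453, 163.33392333984375), 64.81168365478516)
scene ((574.2554321289062, -170.2957763671875), (126.06504821777344, 164.2550811767578), 64.67877197265625)
stack bias [[0.4, 0.3], [-0.5, 0.3], [0.2, 1.1]]
now read [[1.9, 1.7], [1.9, -0.2], [0.6, 2.0]] sub [[0.6, 1.4], [0.2, 1.2], [-0.1, 2.1]]
tip,roll deg [ 1.95 -1.11] bias [ 0.6  -0.36] [-0.2  0.2 -0.8  0.2  0.9 -0.4  0.2 -0.1]
tip,roll deg [ 0.46 -0.69] bias [0.11 1.11] [-0.3  0.3 -0.1 -0.1  0.4 -0.3  0.   0.3]
```

```bash
cat > fit.py <<'E'
from h import *
from scipy.optimize import least_squares
from scipy.ndimage import map_coordinates, gaussian_filter1d
off=RY@[.066,.052,.062]; C=np.array([[-70,55,34],[-70,-55,34],[70,-55,34],[70,55,34]])/1000
E3=np.array([C[a]+(C[b]-C[a])*t for a,b,lo,hi in ((0,1,.08,.92),(1,2,.08,.92),(0,3,.05,.5)) for t in np.linspace(lo,hi,30)])
out=np.array([[-1,0,0]]*30+[[0,-1,0]]*30+[[0,1,0]]*30)*.004
def world(x,pad):
    R=Ro.from_rotvec(AX*x[0]+d*x[1]).as_matrix(); return lambda Q: pad+off+(Q@RY.T-off)@R.T
def fit(im,pad,sl=slice(None)):
    im=im.astype(float); x=np.zeros(4)
    for W in (6,4,3):
        T=world(x,pad); p=pix("scene",T(E3))+x[2:]; n=pix("scene",T(E3+out))+x[2:]-p; n/=np.linalg.norm(n,axis=1,keepdims=True)
        k=np.arange(-W,W+.1,.25); q=p[:,None]+k[None,:,None]*n[:,None]
        v=gaussian_filter1d(map_coordinates(im,[q[...,1],q[...,0]],order=1),3,axis=1); gr=-np.gradient(v,axis=1)  # rim brighter than outside
        kk=k[gr.argmax(1)]; ok=gr.max(1)>1.2
        o=p+kk[:,None]*n
        r=least_squares(lambda y:np.r_[((pix("scene",world(y,pad)(E3))+y[2:]-o)*n).sum(1)*ok,y[2:]*2],x,loss="soft_l1",f_scale=.5); x=r.x
    return np.degrees(x[:2]).round(2),x[2:].round(2),int(ok.sum()),round(float(np.median(abs(r.fun[:-2]))),2), [round(float(np.median(kk[i:i+30])),2) for i in (0,30,60)]
E
python3 - <<'E'
from fit import *
import json
p0=np.array(json.load(open("p0.json"))); pad=np.array([.5738,-.1687,.164])
print("stack",fit(cv2.cvtColor(cv2.imread("pics/scene0.png"),6),TR))
robot.move_straight(pad+p0-TR,feed=.03); robot.wait(.3)
im=np.mean([cams.read_camera("scene").astype(float) for _ in range(6)],0).mean(2); np.save("im7.npy",im)
print("now",fit(im,pad), telemetry.read_state()["t"])
for t in (-2,0,2):  # pixel rows of left corner vs tip, for feel
    print(t,pix("scene",world([np.radians(t),0],pad)(C[:3])).round(1).tolist())
E
```

```text
stack (array([0.3 , 0.29]), array([-0.18,  0.08]), 90, 0.06, [0.0, 0.0, 0.0])
now (array([ 0.75, -0.97]), array([0.01, 0.02]), 70, 0.12, [-0.12, -1.0, -0.25]) 27.0
-2 [[227.0, 190.7], [180.4, 218.8], [224.4, 260.7]]
0 [[227.7, 192.0], [181.6, 220.9], [225.1, 261.4]]
2 [[228.5, 193.3], [183.0, 223.0], [225.9, 262.2]]
```

```bash
python3 - <<'E'
from fit import *
import json
p0=np.array(json.load(open("p0.json"))); pad=np.array([.5738,-.1687,.164]); O=down(-.7165)
c=np.radians([-.5,1.1]); R=Ro.from_rotvec(AX*c[0]+d*c[1]).as_matrix()
tip=p0-TR; g=np.array([0,0,.019])   # grasp point above TCP stays put
robot.move_straight(pad+tip+g-R@g,feed=.02,ori=R@O); robot.wait(.5)
im=np.mean([cams.read_camera("scene").astype(float) for _ in range(6)],0).mean(2)
s=telemetry.read_state(); print("now",fit(im,pad),s["t"],s["gripper_width"],np.round(s["ft_force"],1),np.abs(s["joint_velocities"]).max())
E
```

```text
now (array([ 0.46, -0.07]), array([-0.11,  0.06]), 69, 0.09, [-0.25, -0.75, -1.25]) 28.05 0.009264757879235893 [-0.1 -0.5 -1. ] 0.0014730336061798586
```

Level within about half a degree and steady, so I'll hand it in.

```bash
python3 -c "
from station import robot
print(robot.close_job())"
```

```text
the job is handed in; nothing more can be done
None
```

I handed the job in at about 28 s: the weight stands upright on the bench and the top tray was peeled corner-first at 10°. The arm still holds the tray by its tab over the pad centre, 15 cm up and level to about half a degree, and the second tray and bystanders looked undisturbed.

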